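# Start the glass-cutting lathe for wet cutting

### The arm

A 7-joint arm with a two-finger parallel gripper is mounted at the origin on the work surface. World frame = base frame: x ahead of the robot, y to its left, z up, the work surface at z = 0. Lengths are in m, angles in rad, forces in N, time in s.
With the tool pointing down it reaches from about 0.425 to 0.925 m from the base axis. Payload 6.8 kg.
Tool frame: the origin (TCP) lies on the mounting face of the last link; the fingertips stand 182 mm ahead of it and the grasp point (between the pads) lies 163 mm ahead of it (env.grasp_offset is the distance from the TCP to the grasp point, in m); z points along the fingers, y is the line along which they close (so a half turn about z gives the same grasp; the last joint's range is limited). The gripper opens to 88 mm and grips with 3 to 60 N. Pads are 20 mm wide; open, the fingers measure 115 mm over their backs; the gripper's body (75 mm by 178 mm) begins 61 mm behind the grasp point.
Start: joints at [0.994, 0.477, 0.022, 1.555, -0.011, 1.109, -0.083], TCP at [0.305, -0.602, 0.405] pointing down, gripper open.
Joint ranges: [-2.96, 2.96], [-0.34, 2.1], [-1.41, 1.46], [0.24, 2.44], [-1.37, 4.51], [0.17, 1.92], [-2.96, 2.96]. Speed limits (rad/s): [2.39, 2.39, 3.14, 3.14, 3.14, 3.14, 3.14].

### API

Orientations are given as a 3x3 rotation matrix whose columns are the frame's x, y, z axes.
In Python, from station import env, imaging gives the robot as it stands.
- The arm moves only by the shell command python3 -m handwheel 'ROWS'. ROWS is JSON, a list of rows, each an object with "slide": the shift along the world's x, y, z each as a share of 20 mm, from -1 to 1, a list of three; "twist": the turn, a rotation vector about the world's x, y, z each as a share of 0.08 rad, from -1 to 1, a list of three; "fingers": the opening, from -1 (shut) to 1 (fully open). In form: [{"slide": [dx, dy, dz], "twist": [ax, ay, az], "fingers": fingers}, ...]. A call has 1 to 8 rows; each row shifts and turns the commanded pose from where the row before left it; what a row does not reach is not made up. A row lasts 1/8 s, in which the tool goes at most 62.5 mm and 10.7 degrees, less where a joint would pass 70% of its speed; a pose out of reach is approached as far as the arm can. A call with a number of a shift or a turn outside -1 to 1 is refused whole. A call with a gripper value outside its range is refused whole. The fingers move at their own pace and stop on an object; the grip force is fixed at half the most. Time passes only in rows, so rows that do not move let the fingers close. It gives the time, the measured TCP pose, the force, the opening and the grip force at its end, in the units of the state.
- env.get_state(): the state, without advancing time (a new reading comes with each control period).
- imaging.camera(name): name is "side" or "top" or "wrist"; returns a dict with "img" (400x640x3 uint8, blue, green, red), "K" (3x3 intrinsics, pixels), "camera_from_world" (4x4, takes a point from world to camera coordinates). Camera axes: x right, y down, z forward; pixel columns grow to the right and rows downward; lengths in m; the calibration is good to about 2 mm. The wrist camera is an equidistant fisheye: a pixel r from the principal point sees the ray r / f radians off the axis. A picture is of the moment at which its call begins. There is no depth.
- env.close_job(): hands the job in; it is judged then, once.
Trained networks look in a picture, given as the dict that the camera call returned (one of the last four; its "shot" number tells which), for a name from the list of things; names that differ only in an ending like _2 or _b are one class to them, and where a whole thing is asked for, a point or a joint stands for the part that bears it (a point fixed in the world has none). Each returns a list of dicts, best first, with "p" (0 to 1); they miss things now and then, are a little off and sometimes report something else, mostly with a low value. They report only what shows in the picture. A call takes as long as a camera call. They do not tell look-alikes from the thing itself.
- imaging.boxes_of(picture, target): "at" ([column, row] as shares, 0 to 1, of the picture: columns of its width, rows of its height, amid what is visible of it).
- imaging.trace(picture, target): "pixels" (400x640 bool, what is visible of it) and "at" ([column, row] as shares, 0 to 1, of the picture: columns of its width, rows of its height, amid what is visible of it).
- imaging.tip_of(picture, target): "at" ([column, row] as shares, 0 to 1, of the picture: columns of its width, rows of its height: a listed point, or the origin of a listed thing).
The state is a dict: "t": time; "q": joint angles; "qvel": joint speeds; "tau": joint torques, N m; "eef_pos": TCP position; "tool_rot": TCP orientation; "wrist_force": force on the tool from outside, world axes, zero at the start; "moment": the same for the moment, N m; "finger_gap": finger opening in m; "gripper_force": force on a finger pad.
Only numpy, scipy, OpenCV 4.12 (cv2) and the standard library are available. Lean on these libraries where they do the work, as an engineer would, in place of code of your own. Each camera call takes 0.05 s, during which the arm holds its last target. There are 200 camera calls.

### The job

Start up the glass-cutting lathe for wet cutting with the fingertips, in this order: press the green start button on the mist extractor's grey switch box fully down and let it go, then push down the green-striped half of the rocker on the white water pump right down to on, and only then press the green start button on the lathe's blue switch box fully down and let it go. Do not press a red stop button, leave the lamp switch on, and do not pick up or push aside anything: the pump and the glassware and tools stay where they stand.

Things in the scene. Friction and masses are not known exactly. Their poses are not given: they have to be found in the camera images.
- extractor_box: switch box of the mist extractor: 126 x 74 x 50 mm, grey lid, screwed on top of the timber beam. Origin: centre of its underside, 60 mm above the bench; +x runs along its length away from the robot, +z up. On its top, 31 mm from the middle towards +x, the green start button; 31 mm towards -x (nearer the robot) the red mushroom stop button
- extractor_start (a joint): green start button of the mist extractor, in m: 0 released, 0.006 fully down; a spring lifts it again. It moves straight down, begins to move at about 1.2 N and is fully down at 4 N
- extractor_start_top (a point): centre of the top face of the extractor's green start button, a cap 30 mm in diameter that stands 10 mm proud of its steel collar (46 mm in diameter); when released it lies 132 mm above the bench and moves down with the cap
- extractor_stop (a joint): red stop button of the mist extractor, in m: 0 released, 0.004 fully down, about 4 N; leave it unpressed
- extractor_stop_top (a point): top of the extractor's red mushroom stop button, 38 mm in diameter, 62 mm from the start button and 136 mm above the bench
- pump: drip-feed water pump, a white case 90 mm deep (x), 130 mm wide (y) and 66 mm high, about 0.9 kg, standing loose on four rubber feet, with a round grey pump head 24 mm proud of its front (-x) side. Origin: centre of its underside, on the bench; z up. On its top: the black rocker, centred at y = +18 mm, and a small fixed grey knob at y = -43 mm that is 12 mm high
- pump_rocker (a joint): black rocker on top of the pump, in rad: 0 = off (the half with the green stripe stands up), 0.36 = on (that half is down). It is stiff, has no spring and stays where it is left, so it must be pushed right to its stop; it takes about 1.5 to 3 N pressed down on the raised half
- pump_rocker_on (a point): press point of the rocker's on half, the one with a 12 x 14 mm green stripe, on its surface 17 mm from the pivot towards the pump's +y. The rocker is 36 mm (x) by 48 mm (y), its pivot lies along the pump's x axis, 71 mm above the bench. This point is about 80 mm above the bench when off and some 6 mm lower when on; the frame round the rocker stands 69 mm above the bench
- lathe_box: switch box of the cutting lathe: 126 x 74 x 50 mm, blue lid, screwed on top of the timber beam. Origin: centre of its underside, 60 mm above the bench; +x runs along its length away from the robot, +z up. On its top, 31 mm from the middle towards +x, the green start button; 31 mm towards -x (nearer the robot) the red mushroom stop button
- lathe_start (a joint): green start button of the cutting lathe, in m: 0 released, 0.006 fully down; a spring lifts it again. It moves straight down, begins to move at about 1.2 N and is fully down at 4 N
- lathe_start_top (a point): centre of the top face of the lathe's green start button, a cap 30 mm in diameter that stands 10 mm proud of its steel collar (46 mm in diameter); when released it lies 132 mm above the bench and moves down with the cap
- lathe_stop (a joint): red stop button of the cutting lathe, in m: 0 released, 0.004 fully down, about 4 N; leave it unpressed
- lathe_stop_top (a point): top of the lathe's red mushroom stop button, 38 mm in diameter, 62 mm from the start button and 136 mm above the bench
- lamp_box: white square switch box of the work lamp, 82 x 82 x 50 mm, on the beam beside the two others, with one white rocker; the lamp is on. Origin: centre of its underside, 60 mm above the bench
- lamp_rocker (a joint): white rocker of the lamp switch, in rad: 0.36 = on (as it starts), 0 = off; leave it on
- beam: fixed timber beam lying across the bench, 135 mm (x) by 600 mm (y), 60 mm high; it carries the three switch boxes, 130 mm apart in any order along y, and the tumbler. Origin: centre of its underside
- globe: loose amber glass globe vase, 120 mm in diameter, 108 mm high, open on top. Origin: centre of its underside
- tumbler: loose amber glass tumbler, 72 mm in diameter, 88 mm high, standing on the +y end of the beam. Origin: centre of its underside
- vase: loose dark green glass vase, 84 mm in diameter, 110 mm high, beyond the beam. Origin: centre of its underside
- dressing_stick: loose pale dressing stone, 20 x 110 x 20 mm, lying between robot and beam. Origin: centre of its underside
- spare_wheel: loose grey stone cutting wheel, 100 mm in diameter, 18 mm thick, lying flat beyond the beam. Origin: centre of its underside
- spanner: loose steel spanner, 170 mm long, lying beyond the beam. Origin: on its underside
There are look-alikes about, which are no part of the job. Leave any pink or purple look-alike of the pump alone.

How it is judged:
By the outcome, as a careful person would: the job done as asked, in the order asked, and still so for the second after the job is handed in, with the robot touching nothing.
It also fails if it takes over 45 s, if anything falls off the work surface, if the arm or the gripper's body presses on something with over 40 N, if the wrist force passes 120 N, or if a joint passes its speed limit or range.

## Working session

There is one attempt and no reset: what is moved stays moved. The work goes in short steps, Python scripts to look and compute and a shell command to move; the robot and the scene stay as the last step left them, time stands still between calls to the robot, and variables do not carry over. Pictures are saved under pics/ and viewed, at most 10 in all, crops included, and the job is handed in when it is done.

```bash
mkdir -p pics; ls
cat > h.py <<'E'
from station import env, imaging
import numpy as np, cv2
def ray(p,at):
    K=p["K"];M=np.array(p["camera_from_world"]);u=at[0]*640;v=at[1]*400
    x=(u-K[0][2])/K[0][0];y=(v-K[1][2])/K[1][1]
    if p.get("fish"):
        r=np.hypot(x,y);s=np.sin(r)/max(r,1e-9);d=np.array([x*s,y*s,np.cos(r)])
    else: d=np.array([x,y,1.])
    R=M[:3,:3];return -R.T@M[:3,3],R.T@d/np.linalg.norm(d)
def cam(n):
    p=dict(imaging.camera(n));return p
def tri(rays):
    A=sum(np.eye(3)-np.outer(d,d) for o,d in rays);b=sum((np.eye(3)-np.outer(d,d))@o for o,d in rays)
    return np.linalg.solve(A,b)
def atz(r,z): o,d=r;return o+d*(z-o[2])/d[2]
E
python3 - <<'E'
from h import *
P={n:cam(n) for n in("top","side")}
for n,p in P.items(): cv2.imwrite(f"pics/{n}0.png",p["img"])
Z=dict(extractor_start_top=.132,extractor_stop_top=.136,lathe_start_top=.132,lathe_stop_top=.136,pump_rocker_on=.08,pump=0,extractor_box=.06,lathe_box=.06,lamp_box=.06,globe=0,tumbler=.06,vase=0)
for t,z in Z.items():
  R={}
  for n,p in P.items():
    for d in imaging.tip_of(p,t)[:3]:
      at=np.array(d["at"]); r=ray(p,at); R.setdefault(n,r)
      print(t,n,round(d["p"],2),(at*[640,400]).round(),atz(r,z).round(3))
  if len(R)==2: print("   tri",tri(list(R.values())).round(3))
E
```

```text
pics
extractor_start_top top 0.55 [265. 146.] [0.638 0.076 0.132]
extractor_start_top side 0.42 [253. 219.] [0.643 0.087 0.132]
   tri [0.645 0.079 0.123]
extractor_stop_top top 0.46 [264. 169.] [0.572 0.072 0.136]
extractor_stop_top side 0.66 [268. 222.] [0.586 0.081 0.136]
   tri [0.582 0.076 0.13 ]
lathe_start_top top 0.61 [362. 151.] [ 0.647 -0.187  0.132]
lathe_start_top side 0.51 [296. 178.] [ 0.633 -0.176  0.132]
lathe_start_top side 0.51 [289. 214.] [0.552 0.01  0.132]
   tri [ 0.645 -0.189  0.122]
lathe_stop_top top 0.46 [359. 172.] [ 0.584 -0.182  0.136]
lathe_stop_top top 0.33 [233. 164.] [0.58  0.156 0.136]
lathe_stop_top side 0.38 [308. 176.] [ 0.596 -0.207  0.136]
lathe_stop_top side 0.32 [216. 248.] [0.661 0.25  0.136]
   tri [ 0.58  -0.181  0.157]
pump_rocker_on top 0.72 [510. 277.] [ 0.345 -0.603  0.08 ]
pump_rocker_on top 0.56 [433. 323.] [ 0.211 -0.404  0.08 ]
pump_rocker_on top 0.49 [366. 242.] [ 0.406 -0.216  0.08 ]
pump_rocker_on side 0.68 [417. 185.] [ 0.225 -0.423  0.08 ]
pump_rocker_on side 0.48 [352. 202.] [ 0.411 -0.205  0.08 ]
pump_rocker_on side 0.48 [401
[... 715 characters left out ...]
55. 173.] [ 0.603 -0.174  0.06 ]
lathe_box side 0.84 [302. 195.] [ 0.608 -0.178  0.06 ]
lathe_box side 0.45 [261. 200.] [ 0.73  -0.075  0.06 ]
   tri [ 0.608 -0.181  0.057]
lamp_box side 0.72 [289. 216.] [ 0.59  -0.049  0.06 ]
globe top 0.6 [194. 232.] [0.407 0.277 0.   ]
globe side 0.61 [287. 317.] [0.404 0.279 0.   ]
globe side 0.61 [236. 226.] [0.772 0.036 0.   ]
   tri [ 0.406  0.277 -0.003]
tumbler top 0.74 [229. 165.] [0.598 0.185 0.06 ]
tumbler side 0.85 [243. 260.] [0.611 0.198 0.06 ]
tumbler side 0.67 [357. 210.] [ 0.386 -0.194  0.06 ]
   tri [0.608 0.191 0.051]
vase top 0.64 [246. 117.] [0.769 0.17  0.   ]
vase side 0.55 [218. 247.] [ 0.761  0.152 -0.   ]
   tri [0.757 0.163 0.016]
```

Run:
```python
import cv2
a=cv2.imread("pics/top0.png");cv2.imwrite("pics/topc.png",cv2.resize(a[100:380,180:560],None,fx=2,fy=2,interpolation=2))
a=cv2.imread("pics/side0.png");cv2.imwrite("pics/sidec.png",cv2.resize(a[120:320,190:450],None,fx=3,fy=3,interpolation=2))
```

```text
(no output)
```

View pics/topc.png

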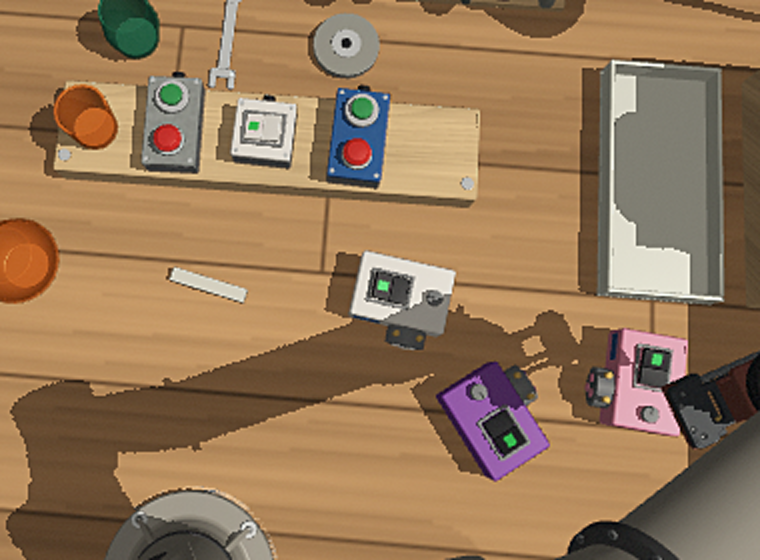

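View pics/sidec.png

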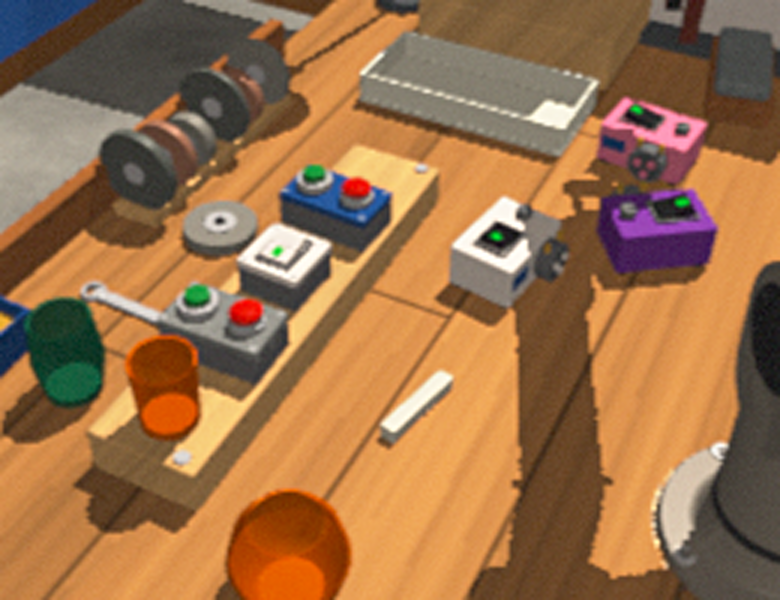

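White pump at top px (380,245), rocker stripe about (372,243). The look-alikes are purple (433,323) and pink (510,277), and both are rejected. The grey box has its green button at (265,147) and the blue box at (361,154), both with red nearer the robot. The lamp's green mark at (306,163) is not a button. Next I refine with colour centroids.

Run:
```python
from h import *
W={"top":dict(ext=(265,147),lat=(361,154),pump=(372,243),extred=(264,169),latred=(358,176)),"side":dict(ext=(255,218),lat=(295,177),pump=(355,199),extred=(272,224),latred=(308,182))}
R={}
for n in W:
  p=cam(n);h=cv2.cvtColor(p["img"],cv2.COLOR_BGR2HSV).astype(int)
  for k,c in W[n].items():
    red="red" in k
    m=((h[...,0]<8)|(h[...,0]>172)) if red else (h[...,0]>45)&(h[...,0]<85)
    m=m&(h[...,1]>120)&(h[...,2]>70);M=np.zeros_like(m);M[c[1]-12:c[1]+13,c[0]-14:c[0]+15]=1
    nn,l,s,ce=cv2.connectedComponentsWithStats((m&M).astype(np.uint8));i=1+s[1:,4].argmax()
    at=(ce[i]+.5)/[640,400];r=ray(p,at);R.setdefault(k,[]).append(r)
    print(n,k,ce[i].round(1),s[i],atz(r,.08 if k=="pump" else .130).round(4))
for k in R: print(k,tri(R[k]).round(4))
p=cam("top");cv2.imwrite("pics/crop.png",cv2.resize(p["img"][205:285,330:430],None,fx=6,fy=6,interpolation=2))
s=env.get_state();print(s["eef_pos"],np.round(s["tool_rot"],3),s["t"],s["finger_gap"])
```

```text
top ext [265.2 146.7] [260 142  11  10  84] [0.636  0.0745 0.13  ]
top lat [360.7 153.5] [356 149  10  10  82] [ 0.6377 -0.1846  0.13  ]
top pump [371.1 242.3] [369 240   6   5  22] [ 0.4065 -0.2317  0.08  ]
top extred [263.2 168.6] [257 162  14  14 148] [0.5744 0.0728 0.13  ]
top latred [358.1 175.4] [352 169  14  14 151] [ 0.5761 -0.182   0.13  ]
side ext [255.2 218.1] [252 215   8   7  44] [0.6374 0.0802 0.13  ]
side lat [294.5 177. ] [292 175   6   5  26] [ 0.6392 -0.1814  0.13  ]
side pump [355.2 198.1] [353 197   5   3  12] [ 0.4072 -0.23    0.08  ]
side extred [271.6 223.5] [266 219  12  10  84] [0.5755 0.0775 0.13  ]
side latred [308.3 182.3] [304 179  10   7  53] [ 0.5771 -0.1761  0.13  ]
ext [0.6391 0.076  0.1253]
lat [ 0.6398 -0.1844  0.1274]
pump [ 0.4072 -0.2317  0.0787]
extred [0.5767 0.074  0.1261]
latred [ 0.5787 -0.1818  0.1252]
[ 0.30497481 -0.60217537  0.40465874] [[ 0.892  0.452 -0.   ]
 [ 0.452 -0.892  0.   ]
 [ 0.    -0.    -1.   ]] 1.45 0.08759680763210959
```

View pics/crop.png

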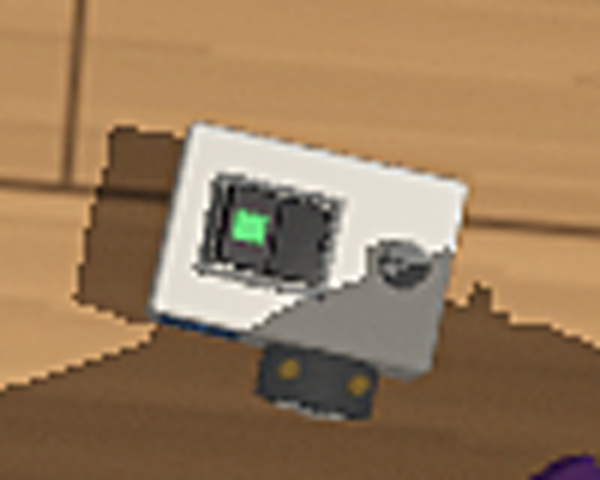

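The crop shows the white pump with its stripe half at the left (+y) end, at about crop (250,228), raised. The knob is at right and the head faces the robot, as described. I'll press a little outboard of the stripe centre, with the tip's narrow side along the pump's y. First I close the fingers and move to the extractor.

```bash
python3 -m handwheel '[{"slide":[0.5,1,0],"twist":[0,0,1],"fingers":-1},{"slide":[0.5,1,0],"twist":[0,0,1],"fingers":-1},{"slide":[0.5,1,0],"twist":[0,0,1],"fingers":-1},{"slide":[0.5,1,0],"twist":[0,0,1],"fingers":-1},{"slide":[0.5,1,0],"twist":[0,0,1],"fingers":-1},{"slide":[0.5,1,0],"twist":[0,0,1],"fingers":-1},{"slide":[0.5,1,0],"twist":[0,0,1],"fingers":-1},{"slide":[0.5,1,0],"twist":[0,0,1],"fingers":-1}]'
```

```text
t: 2.45
eef_pos: [0.3855, -0.4412, 0.4047]
tool_rot: [[0.442, 0.897, 0.0], [0.897, -0.442, -0.0], [-0.0, 0.0, -1.0]]
wrist_force: [0.3, -0.6, -0.1]
finger_gap: 0.0115
gripper_force: 0.0
```

```bash
python3 -m handwheel '[{"slide":[0.5,1,0],"twist":[0,0,1],"fingers":-1},{"slide":[0.5,1,0],"twist":[0,0,1],"fingers":-1},{"slide":[0.5,1,0],"twist":[0,0,1],"fingers":-1},{"slide":[0.5,1,0],"twist":[0,0,0],"fingers":-1},{"slide":[0.5,1,0],"twist":[0,0,0],"fingers":-1},{"slide":[0.5,1,0],"twist":[0,0,0],"fingers":-1},{"slide":[0.5,1,0],"twist":[0,0,0],"fingers":-1},{"slide":[0.5,1,0],"twist":[0,0,0],"fingers":-1}]'
```

```text
t: 3.45
eef_pos: [0.4655, -0.2808, 0.4047]
tool_rot: [[0.218, 0.976, 0.0], [0.976, -0.218, -0.0], [-0.0, 0.0, -1.0]]
wrist_force: [-0.1, 0.5, 0.0]
finger_gap: 0.0006
gripper_force: 0.0
```

```bash
python3 -m handwheel '[{"slide":[0.5,1,0],"twist":[0,0,0],"fingers":-1},{"slide":[0.5,1,0],"twist":[0,0,0],"fingers":-1},{"slide":[0.5,1,0],"twist":[0,0,0],"fingers":-1},{"slide":[0.5,1,0],"twist":[0,0,0],"fingers":-1},{"slide":[0.5,1,0],"twist":[0,0,0],"fingers":-1},{"slide":[0.5,1,0],"twist":[0,0,0],"fingers":-1},{"slide":[0.5,1,0],"twist":[0,0,0],"fingers":-1},{"slide":[0.5,1,0],"twist":[0,0,0],"fingers":-1}]'
```

```text
t: 4.45
eef_pos: [0.5453, -0.1208, 0.4047]
tool_rot: [[0.218, 0.976, 0.0], [0.976, -0.218, -0.0], [-0.0, 0.0, -1.0]]
wrist_force: [1.3, 0.5, 0.7]
finger_gap: 0.0007
gripper_force: 0.0
```

```bash
python3 -m handwheel '[{"slide":[0.5,1,0],"twist":[0,0,0],"fingers":-1},{"slide":[0.5,1,0],"twist":[0,0,0],"fingers":-1},{"slide":[0.5,1,0],"twist":[0,0,0],"fingers":-1},{"slide":[0.5,1,0],"twist":[0,0,0],"fingers":-1},{"slide":[0.5,1,0],"twist":[0,0,0],"fingers":-1},{"slide":[0.5,1,0],"twist":[0,0,0],"fingers":-1},{"slide":[0.5,1,0],"twist":[0,0,0],"fingers":-1},{"slide":[0.5,1,-0.5],"twist":[0,0,0],"fingers":-1}]'
```

```text
t: 5.45
eef_pos: [0.6258, 0.0392, 0.3953]
tool_rot: [[0.22, 0.976, 0.002], [0.976, -0.22, 0.0], [0.001, 0.002, -1.0]]
wrist_force: [0.9, 0.2, 0.4]
finger_gap: 0.0005
gripper_force: 0.0
```

```bash
python3 -m handwheel '[{"slide":[0.3,0.9,-0.5],"twist":[0,0,0],"fingers":-1},{"slide":[0.3,0.9,-0.5],"twist":[0,0,0],"fingers":-1},{"slide":[0,0,-1],"twist":[0,0,0],"fingers":-1},{"slide":[0,0,-0.6],"twist":[0,0,0],"fingers":-1},{"slide":[0,0,0],"twist":[0,0,0],"fingers":-1}]'
python3 - <<'E'
from h import *
p=cam("side");a=cv2.resize(p["img"][150:270,200:340],None,fx=5,fy=5,interpolation=2)
p=cam("top");cv2.imwrite("pics/ext.png",a)
E
```

```text
t: 6.08
eef_pos: [0.6365, 0.0725, 0.341]
tool_rot: [[0.222, 0.975, -0.003], [0.975, -0.222, -0.001], [-0.002, -0.002, -1.0]]
wrist_force: [-0.2, 0.8, 0.7]
finger_gap: 0.0005
gripper_force: 0.0
```

View pics/ext.png

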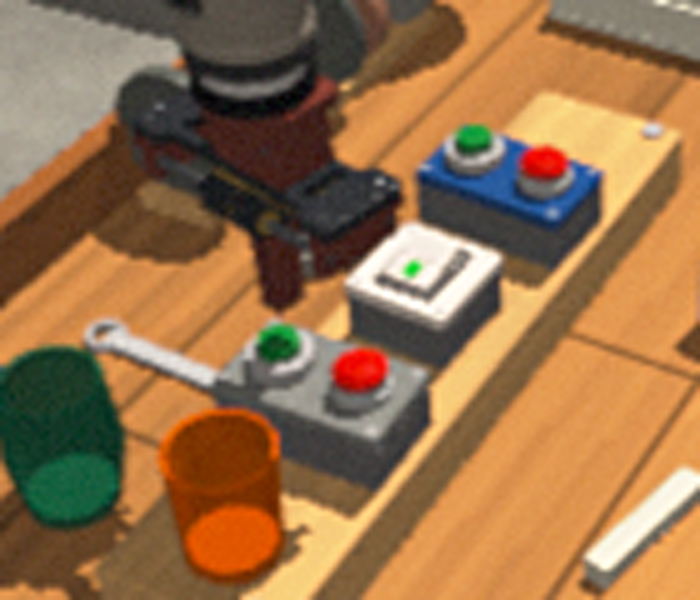

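The side view shows the shut fingertips at (280,305), right above the extractor's green button at (278,340), clear of the red one and the tumbler. I press now.

```bash
python3 -m handwheel '[{"slide":[0,0.1,-0.6],"twist":[0,0,0],"fingers":-1},{"slide":[0,0,-0.6],"twist":[0,0,0],"fingers":-1},{"slide":[0,0,-0.3],"twist":[0,0,0],"fingers":-1},{"slide":[0,0,-0.15],"twist":[0,0,0],"fingers":-1},{"slide":[0,0,0],"twist":[0,0,0],"fingers":-1}]'
```

```text
t: 6.8
eef_pos: [0.6368, 0.0758, 0.3096]
tool_rot: [[0.22, 0.975, -0.001], [0.975, -0.22, -0.0], [-0.0, -0.001, -1.0]]
wrist_force: [-1.7, -1.0, 3.1]
finger_gap: 0.0005
gripper_force: 1.6
```

```bash
python3 -m handwheel '[{"slide":[0,0,-0.1],"twist":[0,0,0],"fingers":-1},{"slide":[0,0,-0.1],"twist":[0,0,0],"fingers":-1},{"slide":[0,0,0],"twist":[0,0,0],"fingers":-1}]'
```

```text
t: 7.18
eef_pos: [0.637, 0.076, 0.3081]
tool_rot: [[0.22, 0.975, 0.001], [0.975, -0.22, -0.001], [-0.0, 0.001, -1.0]]
wrist_force: [-8.9, -1.4, 17.8]
finger_gap: 0.0006
gripper_force: 9.0
```

The button bottomed out (18 N at exactly 6 mm of travel). I lift and go to the pump.

```bash
python3 -m handwheel '[{"slide":[0,0,0.6],"twist":[0,0,0],"fingers":-1},{"slide":[0,0,1],"twist":[0,0,0],"fingers":-1},{"slide":[0,0,1],"twist":[0,0,0],"fingers":-1},{"slide":[-0.7,-0.9,0],"twist":[0,0,0],"fingers":-1},{"slide":[-0.7,-0.9,0],"twist":[0,0,0],"fingers":-1},{"slide":[-0.7,-0.9,0],"twist":[0,0,0],"fingers":-1},{"slide":[-0.7,-0.9,0],"twist":[0,0,0],"fingers":-1},{"slide":[-0.7,-0.9,0],"twist":[0,0,0],"fingers":-1}]'
```

```text
t: 8.18
eef_pos: [0.5662, -0.0153, 0.3579]
tool_rot: [[0.22, 0.975, 0.0], [0.975, -0.22, -0.0], [0.0, 0.0, -1.0]]
wrist_force: [1.1, 0.4, 0.5]
finger_gap: 0.0004
gripper_force: 0.0
```

```bash
python3 -m handwheel '[{"slide":[-0.7,-0.9,0],"twist":[0,0,0],"fingers":-1},{"slide":[-0.7,-0.9,0],"twist":[0,0,0],"fingers":-1},{"slide":[-0.7,-0.9,0],"twist":[0,0,0],"fingers":-1},{"slide":[-0.7,-0.9,0],"twist":[0,0,0],"fingers":-1},{"slide":[-0.7,-0.9,0],"twist":[0,0,0],"fingers":-1},{"slide":[-0.7,-0.9,0],"twist":[0,0,0],"fingers":-1},{"slide":[-0.7,-0.9,0],"twist":[0,0,0],"fingers":-1},{"slide":[-0.7,-0.9,0],"twist":[0,0,0],"fingers":-1}]'
```

```text
t: 9.18
eef_pos: [0.4539, -0.1592, 0.3577]
tool_rot: [[0.22, 0.975, 0.0], [0.975, -0.22, -0.0], [-0.0, 0.0, -1.0]]
wrist_force: [0.2, -0.1, -0.3]
finger_gap: 0.0004
gripper_force: 0.0
```

```bash
python3 -m handwheel '[{"slide":[-0.58,-0.85,0],"twist":[0,0,0],"fingers":-1},{"slide":[-0.58,-0.85,0],"twist":[0,0,0],"fingers":-1},{"slide":[-0.58,-0.85,0],"twist":[0,0,0],"fingers":-1},{"slide":[-0.58,-0.85,-0.6],"twist":[0,0,0],"fingers":-1},{"slide":[0,0,-1],"twist":[0,0,0],"fingers":-1},{"slide":[0,0,-1],"twist":[0,0,0],"fingers":-1},{"slide":[0,0,-1],"twist":[0,0,0],"fingers":-1},{"slide":[0,0,0],"twist":[0,0,0],"fingers":-1}]'
python3 - <<'E'
from h import *
p=cam("side");a=cv2.resize(p["img"][130:250,300:420],None,fx=5,fy=5,interpolation=2)
cv2.imwrite("pics/pump1.png",a)
E
```

```text
t: 10.18
eef_pos: [0.4075, -0.2262, 0.2847]
tool_rot: [[0.22, 0.975, -0.002], [0.975, -0.22, 0.001], [0.001, -0.003, -1.0]]
wrist_force: [0.5, -0.1, 1.6]
finger_gap: 0.0005
gripper_force: 0.0
```

View pics/pump1.png

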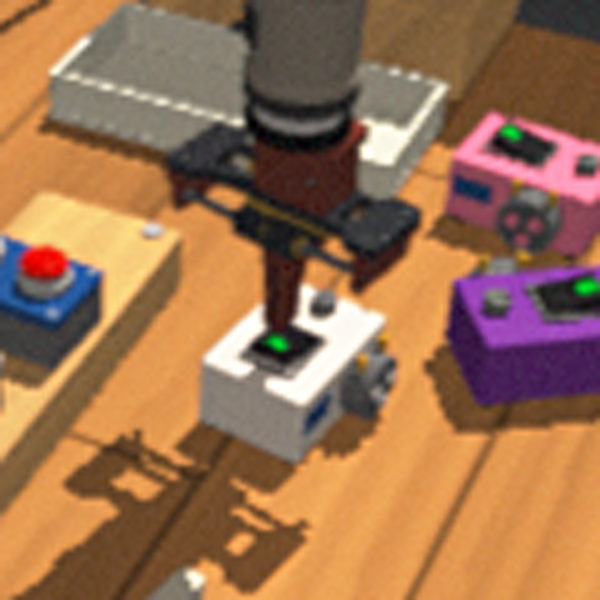

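The tips, at (278,325), sit right over the stripe at (278,343). I press down.

```bash
python3 -m handwheel '[{"slide":[0,0,-0.7],"twist":[0,0,0],"fingers":-1},{"slide":[0,0,-0.35],"twist":[0,0,0],"fingers":-1},{"slide":[0,0,-0.15],"twist":[0,0,0],"fingers":-1},{"slide":[0,0,-0.1],"twist":[0,0,0],"fingers":-1},{"slide":[0,0,0],"twist":[0,0,0],"fingers":-1}]'
```

```text
t: 10.85
eef_pos: [0.4086, -0.2262, 0.2597]
tool_rot: [[0.22, 0.975, 0.0], [0.975, -0.22, -0.0], [-0.0, 0.0, -1.0]]
wrist_force: [0.1, 0.0, -0.4]
finger_gap: 0.0004
gripper_force: 0.0
```

```bash
python3 -m handwheel '[{"slide":[0,0,-0.1],"twist":[0,0,0],"fingers":-1},{"slide":[0,0,-0.1],"twist":[0,0,0],"fingers":-1},{"slide":[0,0,0],"twist":[0,0,0],"fingers":-1}]'
```

```text
t: 11.22
eef_pos: [0.409, -0.2258, 0.2572]
tool_rot: [[0.22, 0.976, 0.0], [0.976, -0.22, -0.0], [-0.0, 0.0, -1.0]]
wrist_force: [-4.8, 4.3, 20.0]
finger_gap: 0.0006
gripper_force: 10.6
```

```bash
python3 -m handwheel '[{"slide":[0,0,-0.05],"twist":[0,0,0],"fingers":-1},{"slide":[0,0,-0.05],"twist":[0,0,0],"fingers":-1},{"slide":[0,0,0],"twist":[0,0,0],"fingers":-1}]'
```

```text
t: 11.6
eef_pos: [0.4091, -0.2257, 0.2567]
tool_rot: [[0.22, 0.975, 0.0], [0.975, -0.22, -0.001], [-0.001, 0.0, -1.0]]
wrist_force: [-11.5, 8.3, 41.8]
finger_gap: 0.0005
gripper_force: 21.3
```

```bash
python3 -m handwheel '[{"slide":[0,0,0.3],"twist":[0,0,0],"fingers":-1},{"slide":[0,0,1],"twist":[0,0,0],"fingers":-1},{"slide":[0,0,1],"twist":[0,0,0],"fingers":-1},{"slide":[0,0,1],"twist":[0,0,0],"fingers":-1},{"slide":[0.5,0,1],"twist":[0,0,0],"fingers":-1},{"slide":[1,0,0.4],"twist":[0,0,0],"fingers":-1},{"slide":[1,0.2,0],"twist":[0,0,0],"fingers":-1},{"slide":[1,0.2,0],"twist":[0,0,0],"fingers":-1}]'
python3 - <<'E'
from h import *
q=cam("side");a=cv2.resize(q["img"][160:240,320:400],None,fx=6,fy=6,interpolation=2)
b=cv2.resize(cv2.imread("pics/side0.png")[160:240,320:400],None,fx=3,fy=3,interpolation=2)
c=np.zeros((480,720,3),np.uint8);c[:,:480]=a;c[:240,480:]=b;cv2.imwrite("pics/pump2.png",c)
E
```

```text
t: 12.6
eef_pos: [0.4795, -0.2179, 0.3471]
tool_rot: [[0.22, 0.975, -0.001], [0.975, -0.22, 0.0], [0.0, -0.001, -1.0]]
wrist_force: [-0.2, -1.2, -0.0]
finger_gap: 0.0009
gripper_force: 0.0
```

View pics/pump2.png

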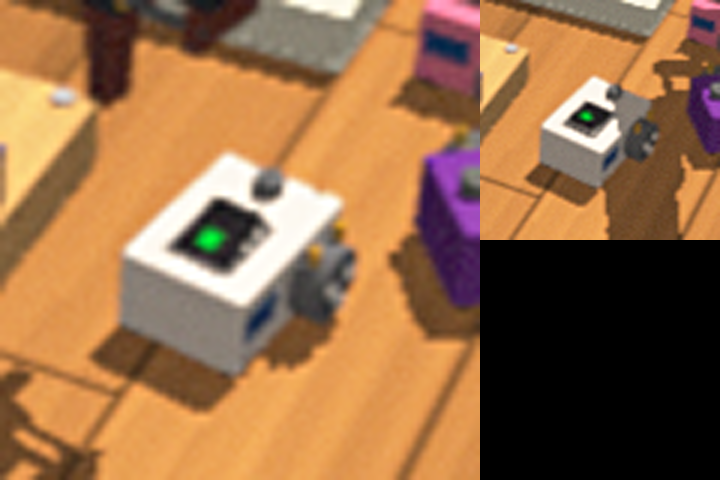

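The on half is now down and the off half stands up. I check numerically and move on to the lathe.

```bash
python3 - <<'E'
from h import *
R=[]
for n,c in (("top",(371,242)),("side",(355,199))):
  p=cam(n);h=cv2.cvtColor(p["img"],cv2.COLOR_BGR2HSV).astype(int)
  m=(h[...,0]>45)&(h[...,0]<85)&(h[...,1]>120)&(h[...,2]>70);M=np.zeros_like(m);M[c[1]-12:c[1]+13,c[0]-14:c[0]+15]=1
  nn,l,s,ce=cv2.connectedComponentsWithStats((m&M).astype(np.uint8))
  if nn<2: print(n,"none");continue
  i=1+s[1:,4].argmax();r=ray(p,(ce[i]+.5)/[640,400]);R.append(r);print(n,ce[i].round(1),s[i])
if len(R)==2: print(tri(R))
E
python3 -m handwheel '[{"slide":[1,0.2,0],"twist":[0,0,0],"fingers":-1},{"slide":[1,0.2,0],"twist":[0,0,0],"fingers":-1},{"slide":[1,0.2,0],"twist":[0,0,0],"fingers":-1},{"slide":[1,0.2,0],"twist":[0,0,0],"fingers":-1},{"slide":[1,0.2,0],"twist":[0,0,0],"fingers":-1},{"slide":[1,0.2,0],"twist":[0,0,0],"fingers":-1},{"slide":[1,0.2,0],"twist":[0,0,0],"fingers":-1},{"slide":[0.8,0.2,0],"twist":[0,0,0],"fingers":-1}]'
```

```text
top none
side [354.4 199.4] [352 198   6   4  17]
t: 13.75
eef_pos: [0.6358, -0.1858, 0.3473]
tool_rot: [[0.22, 0.975, -0.0], [0.975, -0.22, 0.0], [0.0, -0.0, -1.0]]
wrist_force: [-0.6, 0.6, 0.3]
finger_gap: 0.0004
gripper_force: 0.0
```

```bash
python3 -m handwheel '[{"slide":[0.12,0.08,-0.7],"twist":[0,0,0],"fingers":-1},{"slide":[0,0,0],"twist":[0,0,0],"fingers":-1}]'
python3 - <<'E'
from h import *
p=cam("side");a=cv2.resize(p["img"][110:230,240:380],None,fx=5,fy=5,interpolation=2)
cv2.imwrite("pics/lat.png",a)
E
```

```text
t: 14.0
eef_pos: [0.6361, -0.1845, 0.3316]
tool_rot: [[0.22, 0.975, -0.004], [0.975, -0.22, 0.001], [-0.0, -0.004, -1.0]]
wrist_force: [-0.6, -0.7, -0.3]
finger_gap: 0.0004
gripper_force: 0.0
```

View pics/lat.png

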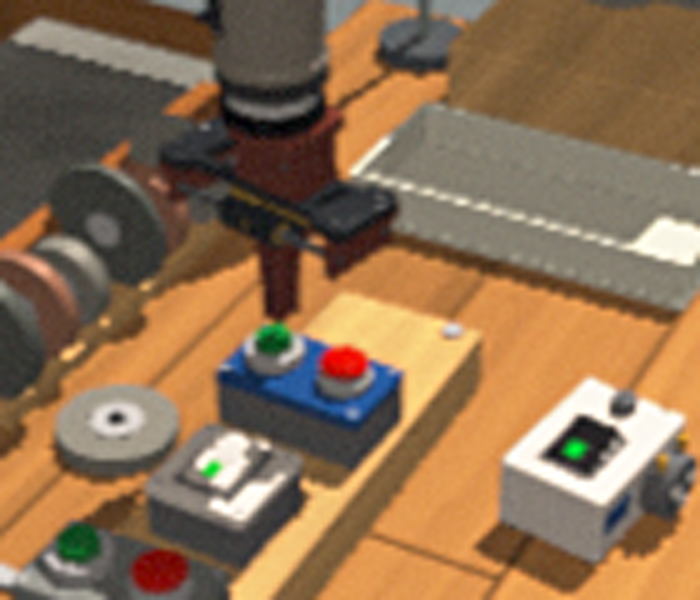

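The tips, at (280,312), are above the lathe's green button at (274,338) and clear of the red one at (345,362). I press now.

```bash
python3 -m handwheel '[{"slide":[0,0,-0.5],"twist":[0,0,0],"fingers":-1},{"slide":[0,0,-0.4],"twist":[0,0,0],"fingers":-1},{"slide":[0,0,-0.2],"twist":[0,0,0],"fingers":-1},{"slide":[0,0,-0.1],"twist":[0,0,0],"fingers":-1},{"slide":[0,0,0],"twist":[0,0,0],"fingers":-1}]'
```

```text
t: 14.68
eef_pos: [0.6367, -0.1849, 0.3098]
tool_rot: [[0.221, 0.975, -0.001], [0.975, -0.221, -0.0], [-0.0, -0.001, -1.0]]
wrist_force: [-2.2, -0.5, 3.0]
finger_gap: 0.0008
gripper_force: 1.6
```

```bash
python3 -m handwheel '[{"slide":[0,0,-0.1],"twist":[0,0,0],"fingers":-1},{"slide":[0,0,-0.1],"twist":[0,0,0],"fingers":-1},{"slide":[0,0,0],"twist":[0,0,0],"fingers":-1}]'
```

```text
t: 15.05
eef_pos: [0.637, -0.1846, 0.3082]
tool_rot: [[0.221, 0.975, 0.001], [0.975, -0.221, -0.001], [-0.001, 0.001, -1.0]]
wrist_force: [-8.8, -0.0, 17.5]
finger_gap: 0.0005
gripper_force: 8.8
```

```bash
python3 -m handwheel '[{"slide":[0,0,0.6],"twist":[0,0,0],"fingers":-1},{"slide":[0,0,1],"twist":[0,0,0],"fingers":-1},{"slide":[0,0,1],"twist":[0,0,0],"fingers":-1},{"slide":[0,0,1],"twist":[0,0,0],"fingers":-1},{"slide":[0,0,1],"twist":[0,0,0],"fingers":-1},{"slide":[0,0,0],"twist":[0,0,0],"fingers":-1}]'
python3 - <<'E'
from h import *
p=cam("side");cv2.imwrite("pics/end.png",cv2.resize(p["img"][120:320,190:450],None,fx=3,fy=3,interpolation=2))
E
```

```text
t: 15.8
eef_pos: [0.6375, -0.1846, 0.4001]
tool_rot: [[0.22, 0.975, 0.004], [0.975, -0.22, -0.001], [-0.0, 0.004, -1.0]]
wrist_force: [0.0, -0.5, -0.9]
finger_gap: 0.0006
gripper_force: 0.0
```

View pics/end.png

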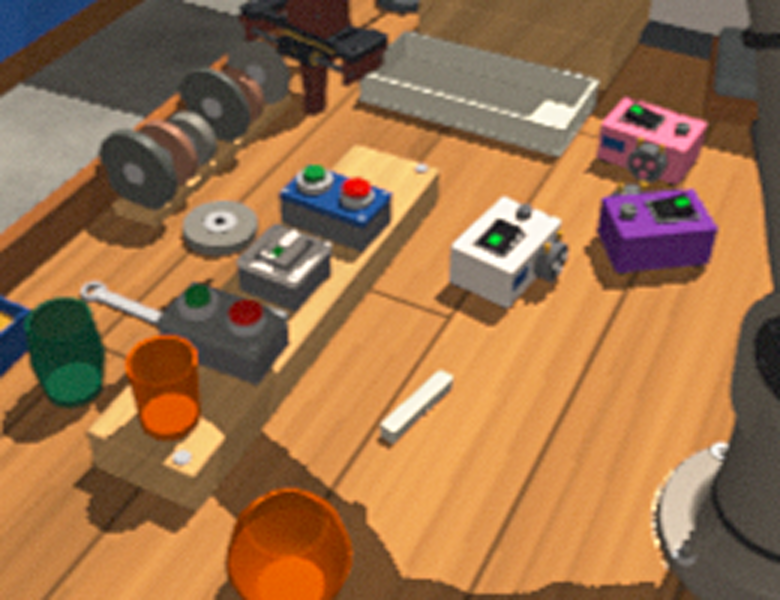

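Everything stands where it was. Both start buttons, at (198,295) and (313,173), are up again, the pump's stripe half is down, and the arm is clear.

```bash
python3 -c "
from station import env
print(env.close_job())"
```

```text
the job is handed in; nothing more can be done
None
```

I pressed the extractor start, pump rocker and lathe start in that order, each to a firm stop; both buttons sprang back, nothing visibly moved, and the job was handed in at about 16 s with no verdict returned.

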